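# Lock the mixer shaft with the hex key

### The arm

A 7-joint arm with a two-finger parallel gripper is mounted at the origin on a cart in front of the work surface, level with it; the furniture and walls round the work are solid. World frame = base frame: x ahead of the robot, y to its left, z up, the work surface at z = 0. Lengths are in m, angles in degrees, forces in N, time in s.
With the tool pointing down it reaches from about 0.425 to 0.875 m from the base axis. Payload 4.7 kg.
Tool frame: the origin (TCP) lies between the finger pads; the fingertips stand 14 mm ahead of it and the grasp point (between the pads) lies 5 mm behind it; z points along the fingers, y is the line along which they close (so a half turn about z gives the same grasp; the last joint's range is limited). The gripper opens to 85 mm and grips with 20 to 120 N. Pads are 22 mm wide; open, the fingers measure 114 mm over their backs; the gripper's body (76 mm by 85 mm) begins 54 mm behind the grasp point. The pads swing forward as they close: fully open they stand 13 mm farther back than shut.
Start: joints at [-71.557, 18.392, -4.016, 83.108, 1.295, 78.541, -3.26], TCP at [0.197, 0.619, 0.245] pointing down, gripper open.
Joint ranges: [-163.93, 163.93], [-17.29, 119.83], [-79.2, 71.16], [3.27, 140.29], [-89.18, 269.18], [5.43, 117.66], [-154.24, 154.24]. Speed limits (degrees/s): [147.25, 147.25, 180, 180, 180, 180, 180].

### API

Orientations are given as a 3x3 rotation matrix whose columns are the frame's x, y, z axes.
In Python, from workcell import sense, snapshot, camera_info, finish_job, silhouettes gives the robot as it stands.
- The arm moves only by the tool apply_moves, never from a script. Its argument "commands" is a list of rows, each an object with "slide": the shift along the world's x, y, z normalised to -1 to 1, where 1 is 0.1 m, a list of three; "dr": the turn, a rotation vector about the world's x, y, z normalised to -1 to 1, where 1 is 90 degrees, a list of three. In form: [{"slide": [x, y, z], "dr": [ax, ay, az]}, ...]. A call has 1 to 10 rows; each row is the pose to reach, as a shift and turn from the pose commanded when the call began; what a row does not reach only later rows make up. A row lasts 1/8 s, in which the tool goes at most 62.5 mm and 10.7 degrees, less where a joint would pass 70% of its speed; a pose out of reach is approached as far as the arm can. A call with a number of a shift or a turn outside -1 to 1 is refused whole. A call with a gripper value outside its range is refused whole. "hand" is the opening, from -1 (shut) to 1 (fully open), set as the call begins (left out, the last holds). The fingers move at their own pace and stop on an object; "newtons" is the grip in N (left out, the last holds). Time passes only in rows, so rows that repeat a pose let the fingers close. It gives the time, the measured TCP pose, the force, the opening and the grip force at its end, in the units of the state.
- sense(): the state, without advancing time (a new reading comes with each control period).
- snapshot(name): name is "side" or "top"; returns the picture (400x640x3 uint8, red, green, blue); there is no depth.
- camera_info(name): a dict with "vfov" (degrees; the focal length in pixels is half the picture's height over the tangent of half this angle, whatever the lens; pixels are square), "cx", "cy" (the principal point, pixels), "R" (3x3) and "t" (3): a world point X has camera coordinates R X + t. Camera axes: x right, y down, z forward; pixel columns grow to the right and rows downward; lengths in m; the calibration is good to about 2 mm. A picture is of the moment at which its call begins. camera_info takes no time and is no camera call.
- finish_job(): hands the job in; it is judged then, once.
Trained networks look in the newest picture that a camera, given by its name, has taken for a name from the list of things; names that differ only in an ending like _2 or _b are one class to them, and where a whole thing is asked for, a point or a joint stands for the part that bears it (a point fixed in the world has none). Each returns a list of dicts, best first, with "confidence" (0 to 1); they miss things now and then, are a little off and sometimes report something else, mostly with a low value. They report only what shows in the picture. A call takes as long as a camera call.
- silhouettes(camera, query): "mask" (400x640 bool, what is visible of it) and "uv" ([column, row] in pixels, amid what is visible of it).
The state is a dict: "t": time; "qpos": joint angles; "dq": joint speeds; "tau": joint torques, N m; "ee_pos": TCP position; "eef_rot": TCP orientation; "wrist_force": force on the tool from outside, world axes, zero at the start; "wrist_torque": the same for the moment, N m; "grip_width": finger opening in m; "grasp_force": force on a finger pad.
Only numpy, scipy, OpenCV 4.12 (cv2) and the standard library are available. Lean on these libraries where they do the work, as an engineer would, in place of code of your own. Each camera call takes 0.05 s, during which the arm holds its last target. There are 200 camera calls.

### The job

Lock the mixer stand's shaft for transport: turn the shaft by its lever pin until its flat faces straight up under the clamp screw, then take the T-handle hex key from its rest, seat it fully in the screw's hex socket and turn it clockwise until the screw bites firmly on the flat. Go by feel: do not jam the key down hard and do not overtighten, and leave the key standing in the screw. Do not disturb the petri dish, the beaker or the jar.

Things in the scene. Friction and masses are not known exactly. Their poses are not given: they have to be found in the camera images.
- stand: mixer stand bolted to the bench: dark steel base plate 90 x 104 x 10 mm carrying an aluminium bearing block 44 x 44 mm whose top is 100 mm above the bench. Origin at the centre of the underside of the plate, z up; the shaft lies along its y axis, 70 mm up. A rod stand 310 mm high with a level arm stands some 15 cm to its left: approach over or round it.
- shaft_turn (a joint): angle (rad) of the steel D-shaped shaft (24 mm diameter, flat 10 mm from the axis, seen where it leaves the +y side of the block) about the stand's +y axis. 0: flat and lever arm point straight up; positive: the lever leans to the stand's +x side (away from the robot). About 0.12 N m of friction; it stays where it is left. On its round part the screw meets it 0.5 rad too early.
- pin_mid (a point): middle of the round cross pin (12 mm diameter, 40 mm long, parallel to the shaft, a 16 mm button at its free end) at the end of the lever arm on the stand's -y side: 45 mm from the shaft axis, 77 mm from the stand's middle along -y. The arm is 22 mm wide, 10 mm thick and lies beside the pin, not under it. Take the pin with a finger on its +x and its -x side.
- shaft: the D-shaft with its lever arm and pin; origin on the shaft axis in the middle of the bearing block, y along the shaft, z out of the flat and along the lever.
- screw: clamp screw on the middle of the block's top: steel head 29 mm wide, 16 mm high, with a hexagonal socket 17.8 mm across flats, 14 mm deep (the top 3 mm are a funnel, 22 mm wide at the mouth). Origin at the foot of the head on its axis, z up; its x axis is normal to one flat of the socket, which looks the same every 60 degrees. Clockwise from above tightens. The start angle varies.
- socket (a point): centre of the mouth of the screw's socket, 116 mm above the bench. Hidden thread, 4 mm per rad: at first the screw runs freely (key torque 0.03 to 0.12 N m) for an unknown 0.6 to 1.2 rad, then meets the flat and the torque climbs. Tight: the key, held still, pushes back with 0.14 to 0.2 N m; above 0.23 N m (45 N clamping force) it is overtightened. Friction keeps it tight once let go.
- key_grip (a point): centre of the handle of the loose T-handle hex key (about 0.12 kg): black bar 74 mm long along its x axis, 20 mm wide (y), 20 mm high. The key stands upright in its rest at the start. The steel hex shank below is 17 mm across flats, so it has about 0.1 rad of play each way in the socket; one pair of flats is normal to the key's x axis.
- key_tip (a point): lower end of the key's shank, on its axis, 86 mm below key_grip; the last 1.5 mm are reduced to 15 mm across flats. Same axes as key_grip.
- key: the key as a whole; origin at its tip.
- key_rest: grey plastic block 56 x 56 x 45 mm fixed to the bench with a round hole 22 mm in diameter, 35 mm deep, in which the key stands; origin at the centre of its underside.
- petri: bystander: petri dish 61 mm wide, 14 mm high, origin at its underside.
- beaker_blue: bystander: glass beaker 62 x 68 x 84 mm, origin at its underside.
- jar_amber: bystander: brown jar with black cap, 45 mm wide, 87 mm high, origin at its underside.

How it is judged (in metres and radians):
On the way, in this order (a step that is already met when the one before it is completed fails the run):
1. the shaft's flat faces the screw (within 0.15 rad) (value of joint shaft_turn between -0.15 and 0.15 rad), for 0.2 s.
2. the key is seated in the screw's socket, at least 9 mm below its mouth (z of key_tip in the frame of socket below -0.009 m and horizontal distance between key_tip and socket below 0.004 m), for 0.2 s.
3. the screw presses on the shaft with more than 17 N (contact force between screw and shaft above 17 N), for 0.2 s.
At the end, for the whole second after the job is handed in: The shaft's flat faces the screw within 0.1 rad, the screw clamps it with more than 15 N, and the key stands let go and at rest in the socket, its tip at least 9 mm below the mouth, within 4 mm of its axis and tilted less than 0.2 rad (all of step 2 and value of joint shaft_turn between -0.1 and 0.1 rad and contact force between screw and shaft above 15 N and angle between key's own z axis and vertical below 0.2 rad and linear speed of key below 0.02 m/s); the robot touches nothing.
It fails at once if the screw is overtightened (clamping force above 45 N) (contact force between screw and shaft above 45 N).
It fails at once if the screw is tightened while the flat does not face it (contact force between screw and shaft above 10 N and (value of joint shaft_turn above 0.35 rad or value of joint shaft_turn below -0.35 rad)).
It fails at once if the key is jammed down hard on the socket's floor or its funnel (above 30 N) (contact force between key and screw_c0 above 30 N or contact force between key and screw_c2 above 30 N or contact force between key and screw_c4 above 30 N or contact force between key and screw_c6 above 30 N or contact force between key and screw_c8 above 30 N or contact force between key and screw_c10 above 30 N or contact force between key and screw_c12 above 30 N).
It fails at once if a bystander is moved more than 20 mm (distance of any of petri, beaker_blue, jar_amber from where it was at the start of the episode above 0.02 m).
It also fails if it takes over 72 s, if anything falls off the work surface, if the arm or the gripper's body presses on something with over 40 N, if the wrist force passes 120 N, or if a joint passes its speed limit or range.

## Working session

There is one attempt and no reset: what is moved stays moved. The work goes in short steps, Python scripts to look and compute and a tool call to move; the robot and the scene stay as the last step left them, time stands still between calls to the robot, and variables do not carry over. Pictures are saved under pics/ and viewed, at most 10 in all, crops included, and the job is handed in when it is done.

Besides the shell and the picture viewer there is one more tool, called by a JSON object that holds its "fn" and its "kwargs", one argument or row to a line. apply_moves: Moves the arm, as the interface text tells. Scaled input: -1 to 1 covers 0.1 m each way for a shift and 90 degrees each way for a turn. Its arguments: {"type":"object","properties":{"commands":{"type":"array"},"hand":{"type":"number"},"newtons":{"type":"number"}},"required":["commands"]}

```bash
mkdir -p pics
cat > h.py <<'E'
import numpy as np, cv2
from workcell import *
def cam(n):
    c=camera_info(n); f=200/np.tan(np.radians(c['vfov'])/2)
    return f,c['cx'],c['cy'],np.array(c['R']),np.array(c['t'])
def proj(n,X):
    f,cx,cy,R,t=cam(n); p=np.atleast_2d(X)@R.T+t
    return np.c_[cx+f*p[:,0]/p[:,2],cy+f*p[:,1]/p[:,2]]
def onz(n,uv,z):
    f,cx,cy,R,t=cam(n); d=R.T@np.array([(uv[0]-cx)/f,(uv[1]-cy)/f,1]); o=-R.T@t
    return o+d*(z-o[2])/d[2]
def tri(uva,uvb):
    A=[];b=[]
    for n,uv in(('side',uva),('top',uvb)):
        f,cx,cy,R,t=cam(n)
        for k,c in((0,(uv[0]-cx)/f),(1,(uv[1]-cy)/f)):
            A.append(R[k]-c*R[2]); b.append(c*t[2]-t[k])
    return np.linalg.lstsq(np.array(A),np.array(b),rcond=None)[0]
def save(n,name): 
    im=snapshot(n); cv2.imwrite('pics/'+name+'.png',im[...,::-1]); return im
E
python3 - <<'E'
from h import *
s=sense(); print(s['t'],s['ee_pos'],s['wrist_force'])
a=save('side','s0');b=save('top','t0')
for n in('side','top'):
    f,cx,cy,R,t=cam(n);print(n,f,cx,cy,'pos',(-R.T@t).round(3),R.round(3).tolist())
    for q in['stand','shaft','pin_mid','screw','key','key_grip','key_rest','petri','beaker_blue','jar_amber']:
        for d in silhouettes(n,q)[:2]:
            ys,xs=np.nonzero(d['mask']);print(n,q,round(d['confidence'],2),np.round(d['uv']),(xs.min(),xs.max(),ys.min(),ys.max()) if len(xs) else 0, xs.size)
print(sense()['t'])
E
```

```text
0.0 [0.19680622 0.61894274 0.24421423] [0.10516778 1.01049541 0.36871138]
side 444.0007391335578 324.73972313922815 193.24459487390558 pos [ 0.226 -0.997  0.705] [[0.952, -0.307, 0.011], [-0.16, -0.526, -0.835], [0.262, 0.793, -0.55]]
side stand 0.84 [308. 200.] (np.int64(287), np.int64(334), np.int64(172), np.int64(224)) 1494
side stand 0.71 [307. 248.] (np.int64(293), np.int64(325), np.int64(238), np.int64(268)) 519
side shaft 0.54 [316. 195.] (np.int64(306), np.int64(332), np.int64(187), np.int64(205)) 249
side shaft 0.43 [308. 248.] (np.int64(293), np.int64(325), np.int64(238), np.int64(267)) 467
side pin_mid 0.77 [316. 196.] (np.int64(305), np.int64(333), np.int64(185), np.int64(207)) 371
side pin_mid 0.28 [360. 170.] (np.int64(351), np.int64(365), np.int64(158), np.int64(187)) 355
side screw 0.59 [307. 179.] (np.int64(301), np.int64(311), np.int64(174), np.int64(182)) 87
side key 0.78 [309. 248.] (np.int64(294), np.int64(324), np.int64(238), np.int64(268)) 473
side key 0.41 [310. 273.] (np.int64(292), np.int64(327), np.int64(257), np.int64(292)) 847
side key_grip 0.95 [310. 248
[... 1231 characters left out ...]
int64(252), np.int64(278)) 557
top key_grip 0.86 [390. 243.] (np.int64(385), np.int64(401), np.int64(225), np.int64(258)) 362
top key_rest 0.61 [384. 242.] (np.int64(373), np.int64(405), np.int64(226), np.int64(255)) 400
top petri 0.81 [326. 265.] (np.int64(311), np.int64(336), np.int64(253), np.int64(278)) 530
top petri 0.24 [393. 245.] (np.int64(385), np.int64(401), np.int64(226), np.int64(258)) 359
top beaker_blue 0.56 [215. 258.] (np.int64(198), np.int64(232), np.int64(243), np.int64(271)) 772
top beaker_blue 0.37 [393. 244.] (np.int64(385), np.int64(400), np.int64(225), np.int64(258)) 335
top jar_amber 0.64 [238. 127.] (np.int64(229), np.int64(250), np.int64(115), np.int64(136)) 376
1.1
```

View pics/s0.png

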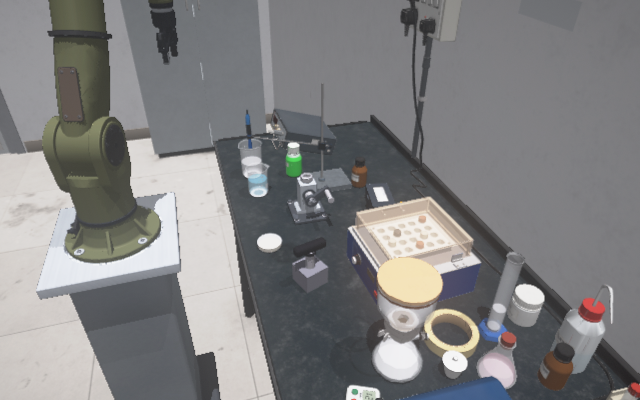

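View pics/t0.png

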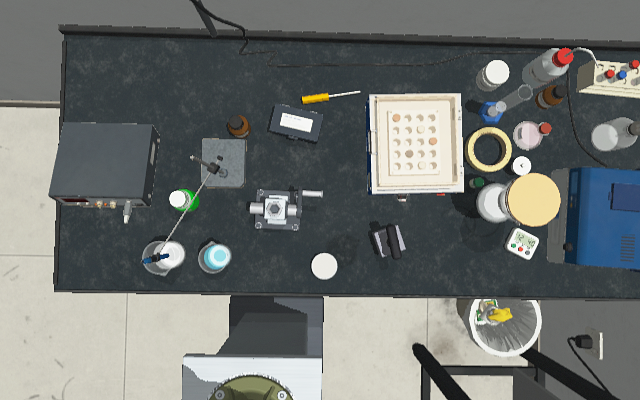

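The side view shows the stand near (308,200), the key in its rest at (310,250)/(310,273), the petri dish at (269,243), the beaker at (258,180) and the jar at (360,172). In the top view the screw is at (274,208), the pin at about (313,194), and the key handle at (393,241). I'll zoom in next.

Run:
```python
from h import *
a=cv2.imread('pics/s0.png');b=cv2.imread('pics/t0.png')
L=cv2.resize(a[165:235,275:345],None,fx=5.6,fy=5.6,interpolation=cv2.INTER_CUBIC)
R=cv2.resize(b[173:243,245:325],None,fx=5,fy=5.6,interpolation=cv2.INTER_CUBIC)
R=cv2.resize(b[180:236,245:325],(400,280),interpolation=cv2.INTER_CUBIC)
K=cv2.resize(b[215:265,360:420],(336,280),interpolation=cv2.INTER_CUBIC)
o=np.zeros((600,800,3),np.uint8);o[:392,:392]=L;o[:280,400:]=R;o[300:580,400:736]=K
cv2.imwrite('pics/z0.png',o)
for n in ['top']:
  m=silhouettes(n,'key_grip')[0]['mask'];print(cv2.minAreaRect(np.argwhere(m)[:,::-1].astype(np.float32)))
for uv in [(274,208)]: print('screw',onz('top',uv,.116))
d={}
print('grip',onz('top',(393,241.5),.10), onz('side',(310,247),.10))
```

```text
((392.08831787109375, 241.8529510498047), (34.68259048461914, 13.339459419250488), 75.96376037597656)
screw [ 0.49025704 -0.04950028  0.116     ]
grip [ 0.42482464 -0.30158556  0.1       ] [ 0.4219999  -0.31037541  0.1       ]
```

View pics/z0.png

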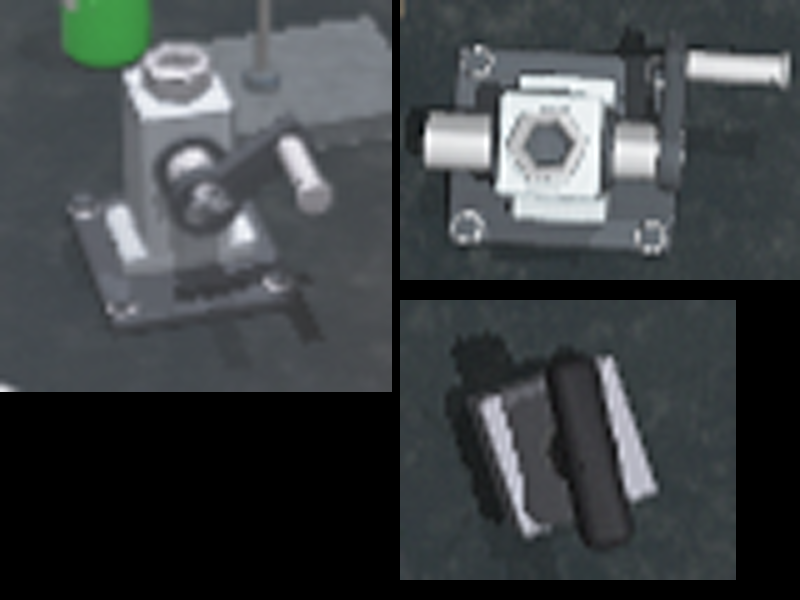

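Zoomed: in the left panel the lever pin leans to the +x side at about 60°. In the top-right panel the hex socket is at original pixel (275,208), with its corners pointing roughly along the image's left-right axis. The key handle (bottom right) runs from about (388,226) to (398,257).

Run:
```python
from h import *
s=sense(); print(np.array(s['eef_rot']).round(3).tolist(),s['ee_pos'],s['wrist_force'],s['wrist_torque'],s['grip_width'],s['t'])
o=lambda x,y:(245+x/5-.4,180+y/5-.4)
print('shaft L',onz('top',o(425,140),.07),'R',onz('top',o(655,151),.07))
for a,b in(((468,228),(652,237)),((482,62),(468,228))): print('plate',onz('top',o(*a),.012),onz('top',o(*b),.012))
print('screw',onz('top',o(550,145),.115),'tri',tri((275+174/5.6-.4,165+60/5.6-.4),o(550,145)))
print('pin end',tri((275+315/5.6,165+193/5.6),o(782,72)),'pin root',tri((275+286/5.6,165+142/5.6),o(692,65)))
k=lambda x,y:(360+(x-400)/5.6-.4,215+(y-300)/5.6-.4)
a,b=onz('top',k(572,365),.100),onz('top',k(608,532),.100);print('key ends',a,b,(a+b)/2, np.degrees(np.arctan2(b[1]-a[1],b[0]-a[0])))
for p in [k(487,400),k(606,360),k(655,490),k(530,533)]: print('rest',onz('top',p,.045))
print('arm',onz('top',(212,168),.3),onz('top',(150,260),.3))
# hex fit by edge: threshold dark interior
im=cv2.imread('pics/t0.png',0).astype(np.float32); c=np.array(o(550,145))
u=cv2.resize(im[188:228,255:295],None,fx=16,fy=16,interpolation=cv2.INTER_CUBIC)
cc=(c-[255,188])*16+7.5
best=[]
f=494.86/1.03; 
for dx in np.arange(-16,17,4):
 for dy in np.arange(-16,17,4):
  for ang in range(0,60,3):
   for af in [.0178,.022]:
    def pol(a): 
      r=a*f/np.sqrt(3)*16; t=np.radians(ang+60*np.arange(6)); return np.c_[cc[0]+dx+r*np.cos(t),cc[1]+dy+r*np.sin(t)]
    t=np.linspace(0,1,15)
    def mean(a):
      P=pol(a);Q=np.roll(P,-1,0); pts=(P[:,None]*(1-t[:,None])+Q[:,None]*t[:,None]).reshape(-1,2).astype(np.float32)
      return cv2.remap(u,pts[:,:1],pts[:,1:],1).mean()
    best.append((mean(af+.003)-mean(af-.003),dx,dy,ang,af))
best.sort(reverse=True);print(best[:6])
```

```text
[[-0.953, 0.303, 0.0], [0.303, 0.953, 0.0], [-0.0, 0.0, -1.0]] [0.19697739 0.61946607 0.24534795] [ 1.06986467 -0.09296255  0.11756518] [ 0.03898912  0.01274525 -0.01284604] 0.08558247495100486 1.15
shaft L [ 0.49452793 -0.16666438  0.07      ] R [ 0.49183403 -0.26723169  0.07      ]
plate [ 0.45583756 -0.18911789  0.012     ] [ 0.45340771 -0.27384066  0.012     ]
plate [ 0.53222652 -0.19406559  0.012     ] [ 0.45583756 -0.18911789  0.012     ]
screw [ 0.49254707 -0.21750332  0.115     ] tri [ 0.4681622  -0.20413414  0.20725238]
pin end [ 0.49785393 -0.29332728  0.19676873] pin root [ 0.49895885 -0.25833703  0.19704163]
key ends [ 0.45709328 -0.29534953  0.1       ] [ 0.39426835 -0.31003286  0.1       ] [ 0.42568081 -0.30269119  0.1       ] -166.84506759001368
rest [ 0.44176323 -0.2702117   0.045     ]
rest [ 0.45863555 -0.31753931  0.045     ]
rest [ 0.40728021 -0.33795349  0.045     ]
rest [ 0.38927151 -0.28827155  0.045     ]
arm [0.55289252 0.04316198 0.3       ] [0.39441343 0.14313356 0.3       ]
[(np.float32(0.0), np.int64(16), np.int64(16), 57, 0.022), (np.float32(0.0), np.int64(16), np.int64(16), 57, 0.0178), (np.float32(0.0), np.int64(16), np.int64(16), 54, 0.022), (np.float32(0.0), np.int64(16), np.int64(16), 54, 0.0178), (np.float32(0.0), np.int64(16), np.int64(16), 51, 0.022), (np.float32(0.0), np.int64(16), np.int64(16), 51, 0.0178)]
```

Run:
```python
from h import *
o=lambda x,y:(245+(x-400)/5-.4,180+y/5-.4)
print('shaft L',onz('top',o(425,140),.07),'R',onz('top',o(655,151),.07))
for a,b in(((468,228),(652,237)),((482,62),(468,228))): print('plate',onz('top',o(*a),.012),onz('top',o(*b),.012))
S=lambda x,y:(275+x/5.6-.4,165+y/5.6-.4)
print('screw',onz('top',o(550,145),.115),'tri',tri(S(176,60),o(550,145)))
print('pin end',tri(S(315,193),o(782,72)),'pin root',tri(S(286,142),o(692,65)))
print('keytri',tri((310,246.5),(393,241.5)))
im=cv2.imread('pics/t0.png',0).astype(np.float32); c=np.array(o(550,145))
u=cv2.resize(im[188:228,255:295],None,fx=16,fy=16,interpolation=cv2.INTER_CUBIC)
cc=(c-[255,188])*16+7.5
best=[];f=494.86/1.03;t=np.linspace(0,1,15)[:,None]
for dx in np.arange(-16,17,4):
 for dy in np.arange(-16,17,4):
  for ang in range(0,60,3):
   for af in [.0178,.020]:
    def mean(a):
      r=a*f/np.sqrt(3)*16; th=np.radians(ang+60*np.arange(6)); P=np.c_[cc[0]+dx+r*np.cos(th),cc[1]+dy+r*np.sin(th)]
      Q=np.roll(P,-1,0); pts=(P[:,None]*(1-t)+Q[:,None]*t).reshape(-1,2).astype(np.float32)
      return float(cv2.remap(u,pts[:,:1],pts[:,1:],1).mean())
    best.append((round(mean(af+.003)-mean(af-.003),1),int(dx),int(dy),ang,af))
best.sort(reverse=True);print(best[:6])
w=u[130:510,130:510]; cv2.imwrite('pics/hex.png',w)
```

```text
shaft L [0.49088181 0.0069861  0.07      ] R [ 0.48819085 -0.0927994   0.07      ]
plate [ 0.45215847 -0.00617113  0.012     ] [ 0.44973202 -0.09023637  0.012     ]
plate [ 0.52823133 -0.01067053  0.012     ] [ 0.45215847 -0.00617113  0.012     ]
screw [ 0.48905306 -0.05069673  0.115     ] tri [ 0.4883501  -0.05037959  0.11350974]
pin end [ 0.52273765 -0.14700238  0.09531036] pin root [ 0.52341886 -0.10831203  0.09784095]
keytri [ 0.42443144 -0.30245902  0.09436547]
[(91.6, -4, 0, 57, 0.0178), (91.4, -4, 0, 54, 0.0178), (91.1, -4, 0, 0, 0.0178), (90.5, -4, 0, 51, 0.0178), (90.2, -4, 0, 3, 0.0178), (90.1, -4, -4, 57, 0.0178)][ WARN:0@0.279] global loadsave.cpp:1063 imwrite_ Unsupported depth image for selected encoder is fallbacked to CV_8U.
```

View pics/hex.png

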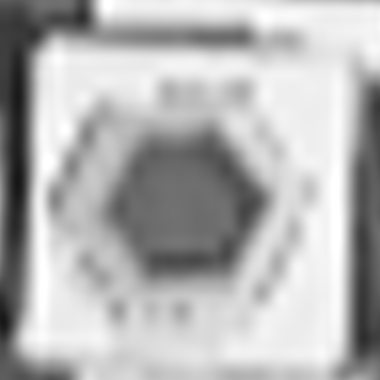

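The hexagon shows corners at about (103,200) and (270,195), so the socket's x axis is about 4° from world x. Shaft angle is about 0.93 rad, with the pin at (.523,-.1275,.097). I'll go over the rod stand to a point above the pin.

{"fn": "apply_moves", "kwargs": {
  "commands": [
    {"slide": [0.4,-0.3,0.3],"dr": [0,0,-0.05]},
    {"slide": [0.8,-0.6,0.4],"dr": [0,0,-0.1]}
  ]
}}

```text
t: 1.4
ee_pos: [0.2776, 0.5597, 0.2872]
eef_rot: [[-0.894, 0.449, 0.001], [0.449, 0.894, 0.003], [-0.0, 0.003, -1.0]]
wrist_force: [1.3, -0.2, 0.5]
grip_width: 0.0856
grasp_force: 0.0
```

{"fn": "apply_moves", "kwargs": {
  "commands": [
    {"slide": [0.4,-0.3,0.2],"dr": [0,0,-0.05]},
    {"slide": [0.8,-0.6,0.4],"dr": [0,0,-0.1]}
  ]
}}

```text
t: 1.65
ee_pos: [0.3581, 0.4983, 0.326]
eef_rot: [[-0.811, 0.585, 0.0], [0.585, 0.811, 0.0], [0.0, 0.0, -1.0]]
wrist_force: [0.2, -0.2, 1.8]
grip_width: 0.0853
grasp_force: 0.0
```

{"fn": "apply_moves", "kwargs": {
  "commands": [
    {"slide": [0.4,-0.3,0.2],"dr": [0,0,-0.05]},
    {"slide": [0.8,-0.6,0.4],"dr": [0,0,-0.1]}
  ]
}}

```text
t: 1.9
ee_pos: [0.4381, 0.4384, 0.3662]
eef_rot: [[-0.71, 0.704, 0.0], [0.704, 0.71, 0.001], [0.0, 0.001, -1.0]]
wrist_force: [0.4, 0.5, -0.5]
grip_width: 0.0853
grasp_force: 0.0
```

{"fn": "apply_moves", "kwargs": {
  "commands": [
    {"slide": [0.4,-0.3,0.2],"dr": [0,0,-0.05]},
    {"slide": [0.8,-0.6,0.4],"dr": [0,0,-0.1]}
  ]
}}

```text
t: 2.15
ee_pos: [0.518, 0.3784, 0.4063]
eef_rot: [[-0.591, 0.807, 0.001], [0.807, 0.591, 0.0], [0.0, 0.001, -1.0]]
wrist_force: [0.4, 0.6, -0.4]
grip_width: 0.0856
grasp_force: 0.0
```

{"fn": "apply_moves", "kwargs": {
  "commands": [
    {"slide": [0,-0.5,0],"dr": [0,0,-0.04]},
    {"slide": [0,-1,0],"dr": [0,0,-0.084]}
  ]
}}

```text
t: 2.4
ee_pos: [0.5175, 0.2779, 0.4051]
eef_rot: [[-0.479, 0.878, 0.0], [0.878, 0.479, -0.0], [-0.0, -0.0, -1.0]]
wrist_force: [0.4, -0.4, 0.6]
grip_width: 0.0853
grasp_force: 0.0
```

{"fn": "apply_moves", "kwargs": {
  "commands": [
    {"slide": [0,-0.5,0],"dr": [0,0,-0.04]},
    {"slide": [0,-1,0],"dr": [0,0,-0.084]}
  ]
}}

```text
t: 2.65
ee_pos: [0.5168, 0.1778, 0.4055]
eef_rot: [[-0.36, 0.933, 0.0], [0.933, 0.36, 0.0], [0.0, 0.001, -1.0]]
wrist_force: [0.4, 0.3, -0.0]
grip_width: 0.085
grasp_force: 0.0
```

{"fn": "apply_moves", "kwargs": {
  "commands": [
    {"slide": [0,-0.5,0],"dr": [0,0,-0.04]},
    {"slide": [0,-1,0],"dr": [0,0,-0.084]}
  ]
}}

```text
t: 2.9
ee_pos: [0.5167, 0.0778, 0.4056]
eef_rot: [[-0.235, 0.972, 0.001], [0.972, 0.235, 0.0], [0.0, 0.001, -1.0]]
wrist_force: [0.9, -0.2, 0.7]
grip_width: 0.0855
grasp_force: 0.0
```

{"fn": "apply_moves", "kwargs": {
  "commands": [
    {"slide": [0,-0.5,0],"dr": [0,0,-0.04]},
    {"slide": [0,-1,0],"dr": [0,0,-0.084]}
  ]
}}

```text
t: 3.15
ee_pos: [0.5167, -0.0222, 0.4056]
eef_rot: [[-0.105, 0.995, 0.001], [0.995, 0.105, 0.0], [0.0, 0.001, -1.0]]
wrist_force: [0.4, 0.9, -0.7]
grip_width: 0.0857
grasp_force: 0.0
```

{"fn": "apply_moves", "kwargs": {
  "commands": [
    {"slide": [0,-0.5,0],"dr": [0,0,-0.04]},
    {"slide": [0,-1,0],"dr": [0,0,-0.084]},
    {"slide": [0.05,-1,0],"dr": [0,0,-0.084]},
    {"slide": [0.05,-1,0],"dr": [0,0,-0.084]}
  ]
}}

```text
t: 3.65
ee_pos: [0.5222, -0.1199, 0.4052]
eef_rot: [[0.024, 1.0, -0.0], [1.0, -0.024, 0.001], [0.001, -0.0, -1.0]]
wrist_force: [0.2, 1.2, -0.8]
grip_width: 0.0854
grasp_force: 0.0
```

{"fn": "apply_moves", "kwargs": {
  "commands": [
    {"slide": [0,-0.04,-0.5],"dr": [0,0,0]},
    {"slide": [0.01,-0.08,-1],"dr": [0,0,0]}
  ],
  "hand": -0.2
}}

```text
t: 3.9
ee_pos: [0.5236, -0.1265, 0.3044]
eef_rot: [[0.021, 1.0, 0.002], [1.0, -0.021, 0.001], [0.001, 0.002, -1.0]]
wrist_force: [-0.1, 1.0, -1.1]
grip_width: 0.0516
grasp_force: 0.0
```

{"fn": "apply_moves", "kwargs": {
  "commands": [
    {"slide": [0,0,-0.5],"dr": [0,0,0]},
    {"slide": [0,0,-1],"dr": [0,0,0]}
  ]
}}

```text
t: 4.15
ee_pos: [0.5232, -0.1262, 0.2038]
eef_rot: [[0.021, 1.0, 0.0], [1.0, -0.021, 0.001], [0.001, 0.0, -1.0]]
wrist_force: [1.1, 1.2, 0.4]
grip_width: 0.0342
grasp_force: 0.0
```

{"fn": "apply_moves", "kwargs": {
  "commands": [
    {"slide": [0,0,-0.3],"dr": [0,0,0]},
    {"slide": [0,0,-0.6],"dr": [0,0,0]},
    {"slide": [0,0,-0.6],"dr": [0,0,0]}
  ]
}}

```text
t: 4.53
ee_pos: [0.5214, -0.1263, 0.1431]
eef_rot: [[0.022, 1.0, -0.005], [1.0, -0.022, 0.001], [0.0, -0.005, -1.0]]
wrist_force: [0.7, -0.5, 0.8]
grip_width: 0.0342
grasp_force: 0.0
```

Run:
```python
from h import *
save('side','s1');save('top','t1')
a=cv2.imread('pics/s1.png');b=cv2.imread('pics/t1.png')
o=np.hstack([cv2.resize(a[130:230,270:370],(400,400),interpolation=2),cv2.resize(b[150:250,240:340],(400,400),interpolation=2)])
cv2.imwrite('pics/z1.png',o);s=sense();print(s['t'],s['ee_pos'],s['grip_width'],proj('side',s['ee_pos']),proj('top',s['ee_pos']))
```

```text
4.625 [ 0.52358879 -0.12751282  0.14610226] 0.03425339226609705 [[328.91658254 177.31858431]] [[311.81805441 192.05042511]]
```

View pics/z1.png

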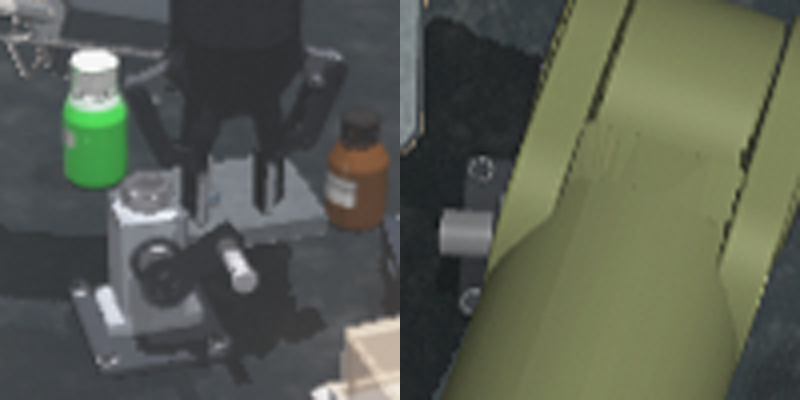

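The side view shows the fingers around crop (232,200), straddling directly above the pin at (238,265); the top view is covered by the arm. Next I'll descend and grip.

{"fn": "apply_moves", "kwargs": {
  "commands": [
    {"slide": [0,0,-0.27],"dr": [0,0,0]},
    {"slide": [0,0,-0.53],"dr": [0,0,0]},
    {"slide": [0,0,-0.53],"dr": [0,0,0]}
  ]
}}

```text
t: 5.0
ee_pos: [0.5227, -0.1279, 0.0923]
eef_rot: [[0.024, 1.0, -0.001], [1.0, -0.024, 0.0], [0.0, -0.001, -1.0]]
wrist_force: [0.3, 0.2, 0.5]
grip_width: 0.0341
grasp_force: 0.0
```

{"fn": "apply_moves", "kwargs": {
  "commands": [
    {"slide": [0,0,0],"dr": [0,0,0]},
    {"slide": [0,0,0],"dr": [0,0,0]},
    {"slide": [0,0,0],"dr": [0,0,0]},
    {"slide": [0,0,0],"dr": [0,0,0]}
  ],
  "hand": -1,
  "newtons": 20
}}

```text
t: 5.5
ee_pos: [0.5242, -0.1287, 0.0935]
eef_rot: [[0.025, 1.0, 0.003], [1.0, -0.025, -0.0], [-0.0, 0.003, -1.0]]
wrist_force: [-0.0, 0.2, 5.3]
grip_width: 0.0111
grasp_force: 20.9
```

{"fn": "apply_moves", "kwargs": {
  "commands": [
    {"slide": [-0.027,0,0.03],"dr": [0,0,0]},
    {"slide": [-0.053,0,0.059],"dr": [0,0,0]},
    {"slide": [-0.085,0,0.085],"dr": [0,0,0]},
    {"slide": [-0.117,0,0.109],"dr": [0,0,0]},
    {"slide": [-0.155,0,0.13],"dr": [0,0,0]},
    {"slide": [-0.193,0,0.148],"dr": [0,0,0]},
    {"slide": [-0.275,0.01,0.172],"dr": [0,0,0]},
    {"slide": [-0.32,0.01,0.178],"dr": [0,0,0]},
    {"slide": [-0.36,0.01,0.18],"dr": [0,0,0]},
    {"slide": [-0.36,0.01,0.18],"dr": [0,0,0]}
  ]
}}

```text
t: 6.75
ee_pos: [0.4949, -0.128, 0.1159]
eef_rot: [[0.025, 1.0, 0.018], [1.0, -0.025, -0.001], [-0.001, 0.018, -1.0]]
wrist_force: [8.5, 0.7, 17.5]
grip_width: 0.011
grasp_force: 21.0
```

Run:
```python
from h import *
save('side','s2')
s=sense();print(s['t'],s['ee_pos'],s['grip_width'],s['wrist_force'],s['wrist_torque'])
```

```text
6.8 [ 0.49490333 -0.12800197  0.11586113] 0.010828205692957282 [ 8.4723085  0.2649293 16.9966212] [ 0.10051932 -1.95443665 -0.1031745 ]
```

Run:
```python
from h import *
a=cv2.imread('pics/s2.png')
cv2.imwrite('pics/z2.png',cv2.resize(a[150:230,280:360],(600,600),interpolation=2))
```

```text
(no output)
```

View pics/z2.png

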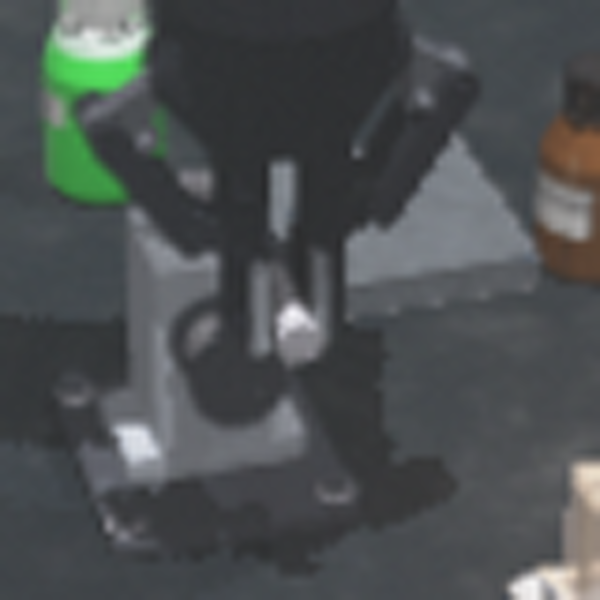

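The pin end is at crop (300,335), side pixel about (319.6,194.2), still between the fingers. I'll compute θ from it.

Run:
```python
from h import *
for x0 in(.485,.488):
  for th in(0,.1,.2,.3,.4,.9,1.0,1.1):
    print(x0,th,proj('side',[x0+.045*np.sin(th)-.0025,-.0505-.099,.07+.045*np.cos(th)]).round(1))
print('orig end', (275+315/5.6-.4,165+193/5.6-.4))
```

```text
0.485 0 [[315.3 195.6]]
0.485 0.1 [[317.1 195.3]]
0.485 0.2 [[318.9 195.3]]
0.485 0.3 [[320.6 195.4]]
0.485 0.4 [[322.3 195.6]]
0.485 0.9 [[329.2 199. ]]
0.485 1.0 [[330.2 200.1]]
0.485 1.1 [[331.  201.3]]
0.488 0 [[316.5 195.4]]
0.488 0.1 [[318.3 195.1]]
0.488 0.2 [[320.1 195.1]]
0.488 0.3 [[321.8 195.2]]
0.488 0.4 [[323.5 195.4]]
0.488 0.9 [[330.3 198.8]]
0.488 1.0 [[331.3 199.9]]
0.488 1.1 [[332.2 201.1]]
orig end (330.85, 199.06428571428572)
```

{"fn": "apply_moves", "kwargs": {
  "commands": [
    {"slide": [0,0,0.05],"dr": [0,0,0]},
    {"slide": [0,0,0.05],"dr": [0,0,0]},
    {"slide": [0,0,0.05],"dr": [0,0,0]}
  ]
}}

```text
t: 7.18
ee_pos: [0.4904, -0.1277, 0.1176]
eef_rot: [[0.025, 1.0, 0.008], [1.0, -0.025, -0.001], [-0.0, 0.008, -1.0]]
wrist_force: [4.2, 0.4, 7.0]
grip_width: 0.0113
grasp_force: 20.4
```

{"fn": "apply_moves", "kwargs": {
  "commands": [
    {"slide": [-0.01,0,0.03],"dr": [0,0,0]},
    {"slide": [-0.01,0,0.03],"dr": [0,0,0]},
    {"slide": [-0.01,0,0.03],"dr": [0,0,0]}
  ]
}}

```text
t: 7.55
ee_pos: [0.4869, -0.1275, 0.1186]
eef_rot: [[0.025, 1.0, 0.002], [1.0, -0.025, -0.0], [-0.0, 0.002, -1.0]]
wrist_force: [5.6, -0.8, -0.6]
grip_width: 0.011
grasp_force: 20.1
```

{"fn": "apply_moves", "kwargs": {
  "commands": [
    {"slide": [0,0,0],"dr": [0,0,0]},
    {"slide": [0,0,0],"dr": [0,0,0]},
    {"slide": [0,0,0.3],"dr": [0,0,0]},
    {"slide": [0,0,0.7],"dr": [0,0,0]},
    {"slide": [0,0,1],"dr": [0,0,0]}
  ],
  "hand": -0.2
}}

```text
t: 8.18
ee_pos: [0.4854, -0.1277, 0.2195]
eef_rot: [[0.025, 1.0, -0.001], [1.0, -0.025, 0.0], [0.0, -0.001, -1.0]]
wrist_force: [-0.1, -0.5, -0.4]
grip_width: 0.0341
grasp_force: 0.0
```

{"fn": "apply_moves", "kwargs": {
  "commands": [
    {"slide": [-0.08,-0.25,0],"dr": [0,0,-0.1]},
    {"slide": [-0.15,-0.45,0],"dr": [0,0,-0.2]},
    {"slide": [-0.22,-0.7,0],"dr": [0,0,-0.3]},
    {"slide": [-0.3,-0.9,0],"dr": [0,0,-0.4]}
  ],
  "hand": 0.3
}}

```text
t: 8.68
ee_pos: [0.4548, -0.2185, 0.218]
eef_rot: [[0.613, 0.79, -0.002], [0.79, -0.613, 0.0], [-0.001, -0.001, -1.0]]
wrist_force: [-0.5, -0.7, -0.8]
grip_width: 0.0557
grasp_force: 0.0
```

{"fn": "apply_moves", "kwargs": {
  "commands": [
    {"slide": [-0.08,-0.2,0],"dr": [0,0,-0.11]},
    {"slide": [-0.15,-0.4,0],"dr": [0,0,-0.22]},
    {"slide": [-0.22,-0.6,0],"dr": [0,0,-0.33]},
    {"slide": [-0.31,-0.84,0],"dr": [0,0,-0.44]},
    {"slide": [-0.31,-0.84,0],"dr": [0,0,-0.44]}
  ]
}}

```text
t: 9.3
ee_pos: [0.4232, -0.3032, 0.2181]
eef_rot: [[0.975, 0.221, -0.002], [0.221, -0.975, -0.0], [-0.002, -0.0, -1.0]]
wrist_force: [0.2, 0.1, -0.1]
grip_width: 0.0554
grasp_force: 0.0
```

Run:
```python
from h import *
save('side','s3');save('top','t3')
a=cv2.imread('pics/s3.png');b=cv2.imread('pics/t3.png')
o=np.hstack([cv2.resize(a[160:290,270:400],(400,400),interpolation=2),cv2.resize(b[165:245,245:325],(400,400),interpolation=2)])
cv2.imwrite('pics/z3.png',o);s=sense();print(s['t'],s['ee_pos'],s['wrist_force'],s['wrist_torque'],s['qpos'])
```

```text
9.4 [ 0.42477758 -0.30078776  0.21802413] [0.32212944 0.30743619 0.0347884 ] [ 0.02631261 -0.02860394  0.00740963] [-13.24781001   3.58043007  47.86400859 104.95557926  -2.8007442
  72.73505564 -41.51243476]
```

View pics/z3.png

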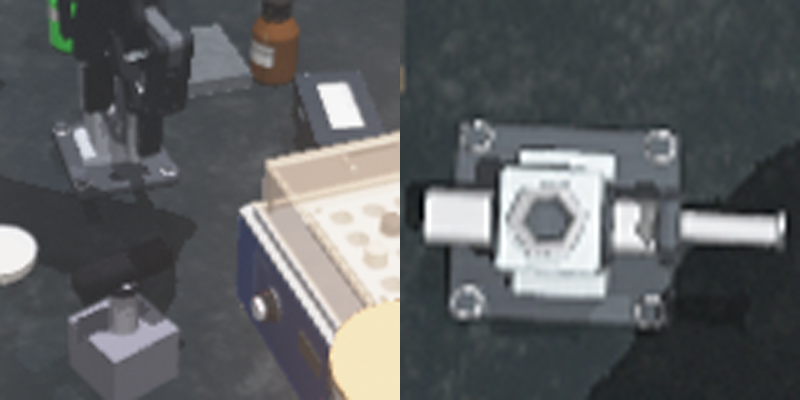

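Top crop: the pin now runs (680,226)–(785,230), in line with the shaft stub (425–490,214), and the screw socket is at (548,221). Side crop: the key is still upright in its rest. I'll check angles numerically.

Run:
```python
from h import *
o=lambda x,y:(245+(x-400)/5-.4,165+y/5-.4)
L=onz('top',o(458,214),.07);P=onz('top',o(733,228),.115)
corn=[onz('top',o(*c),.012) for c in((480,137),(660,145),(466,300),(650,313))]
c=sum(corn)/4; ys=((corn[0]-corn[1])+(corn[2]-corn[3]))/2; ps=np.arctan2(-ys[0],ys[1])
print('stand c',c,'yaw',np.degrees(ps),'screw',onz('top',o(548,221),.115))
x=np.array([np.cos(ps),np.sin(ps),0])
print('lateral pin vs c',(P-c)@x,'vs shaftL',(P-L)@x,'shaftL',L,'P',P)
# key handle edges
m=[np.array(d['mask']) for d in silhouettes('side','key_grip')[:1]]
s0=cv2.imread('pics/t0.png',0)
b=(s0[215:265,360:420]<60); ys_,xs_=np.nonzero(b); 
# hex orientation scan on t3+t0 average
for n,(cx,cy) in(('t0',(245+148/5,180+145/5-.4)),('t3',(245+148/5-.4,165+221/5-.4))):
  im=cv2.imread('pics/%s.png'%n,0).astype(np.float32); t=np.linspace(0,1,21)[:,None];R=[]
  for dx in np.arange(-1,1.1,.25):
   for dy in np.arange(-1,1.1,.25):
    for ang in range(-30,30,2):
     def mean(a):
      r=a*480/np.sqrt(3);th=np.radians(ang+60*np.arange(6));Q=np.c_[cx+dx+r*np.cos(th),cy+dy+r*np.sin(th)]
      p=(Q[:,None]*(1-t)+np.roll(Q,-1,0)[:,None]*t).reshape(-1,2).astype(np.float32)
      return float(cv2.remap(im,p[:,:1],p[:,1:],2).mean())
     R.append((round(mean(.0215)-mean(.0145),1),cx+dx,cy+dy,ang))
  R.sort(reverse=True);print(n,R[:5]); r=R[0]; print(onz('top',r[1:3],.116))
```

```text
stand c [ 0.48932706 -0.04912412  0.012     ] yaw -2.109334913099953 screw [ 0.48861939 -0.04987601  0.115     ]
lateral pin vs c 0.000849340709037386 vs shaftL 0.00010263367778382317 shaftL [ 0.49161559 -0.00727635  0.07      ] P [ 0.48731181 -0.12691532  0.115     ]
t0 [(100.7, np.float64(274.35), np.float64(208.6), -4), (100.5, np.float64(274.35), np.float64(208.6), -2), (100.4, np.float64(274.35), np.float64(208.6), -6), (99.9, np.float64(274.35), np.float64(208.6), 0), (99.9, np.float64(274.35), np.float64(208.6), -8)]
[ 0.48902458 -0.05025619  0.116     ]
t3 [(102.1, np.float64(274.45000000000005), np.float64(208.54999999999998), -4), (102.1, np.float64(274.45000000000005), np.float64(208.54999999999998), -6), (101.9, np.float64(274.45000000000005), np.float64(208.54999999999998), -2), (101.8, np.float64(274.20000000000005), np.float64(208.54999999999998), -4), (101.8, np.float64(274.20000000000005), np.float64(208.54999999999998), -6)]
[ 0.4891329  -0.05046117  0.116     ]
```

{"fn": "apply_moves", "kwargs": {
  "commands": [
    {"slide": [0,0,-0.5],"dr": [0,0,0]},
    {"slide": [0,0,-0.9],"dr": [0,0,0]},
    {"slide": [0,0,-0.9],"dr": [0,0,0]}
  ]
}}

```text
t: 9.82
ee_pos: [0.4233, -0.2991, 0.1258]
eef_rot: [[0.974, 0.227, -0.006], [0.227, -0.974, 0.003], [-0.006, -0.004, -1.0]]
wrist_force: [-0.8, 0.1, 0.2]
grip_width: 0.0553
grasp_force: 0.0
```

{"fn": "apply_moves", "kwargs": {
  "commands": [
    {"slide": [0,0,-0.2],"dr": [0,0,0]},
    {"slide": [0,0,-0.37],"dr": [0,0,0]},
    {"slide": [0,0,-0.37],"dr": [0,0,0]}
  ]
}}

```text
t: 10.2
ee_pos: [0.4248, -0.301, 0.0911]
eef_rot: [[0.974, 0.225, -0.001], [0.225, -0.974, 0.0], [-0.001, -0.001, -1.0]]
wrist_force: [-0.4, -0.0, -0.8]
grip_width: 0.0555
grasp_force: 0.0
```

{"fn": "apply_moves", "kwargs": {
  "commands": [
    {"slide": [0,0,0],"dr": [0,0,0]},
    {"slide": [0,0,0],"dr": [0,0,0]},
    {"slide": [0,0,0],"dr": [0,0,0]},
    {"slide": [0,0,0],"dr": [0,0,0]}
  ],
  "hand": -1,
  "newtons": 40
}}

```text
t: 10.7
ee_pos: [0.4258, -0.3019, 0.0924]
eef_rot: [[0.975, 0.224, 0.002], [0.224, -0.975, -0.001], [0.002, 0.001, -1.0]]
wrist_force: [-0.5, -0.1, 5.5]
grip_width: 0.0244
grasp_force: 39.1
```

{"fn": "apply_moves", "kwargs": {
  "commands": [
    {"slide": [0,0,0.2],"dr": [0,0,0]},
    {"slide": [0,0,0.5],"dr": [0,0,0]},
    {"slide": [0,0,1],"dr": [0,0,0]},
    {"slide": [0,0,1],"dr": [0,0,0]}
  ]
}}

```text
t: 11.2
ee_pos: [0.4268, -0.303, 0.1948]
eef_rot: [[0.974, 0.224, 0.007], [0.224, -0.975, -0.002], [0.006, 0.004, -1.0]]
wrist_force: [-0.4, -0.3, -1.5]
grip_width: 0.0243
grasp_force: 39.7
```

Run:
```python
from h import *
save('side','s4');save('top','t4');s=sense();print(s['t'],s['ee_pos'],s['wrist_force'],s['grip_width'],np.array(s['eef_rot']).round(3).tolist())
p=s['ee_pos'];q=proj('side',[p,p-[0,0,.081]]);print(q,proj('top',p))
a=cv2.imread('pics/s4.png')
c,r=q.mean(0).round().astype(int);print(c,r)
cv2.imwrite('pics/z4.png',cv2.resize(a[r-40:r+40,c-40:c+40],(600,600),interpolation=2))
```

```text
11.3 [ 0.42484602 -0.30126029  0.19115524] [ 0.65074566  0.61740739 -0.90908289] 0.0244349535241951 [[0.974, 0.225, 0.0], [0.225, -0.974, 0.0], [0.0, -0.0, -1.0]]
[[309.74241936 208.78441875]
 [310.04490154 240.31192002]] [[400.42279319 243.7071317 ]]
310 225
```

View pics/z4.png

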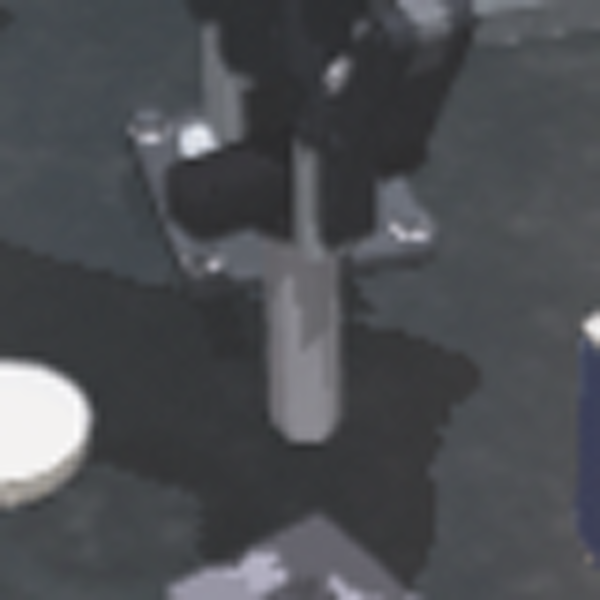

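The key hangs upright between the fingers, shank tip at crop (305,438), i.e. side pixel (310.6,243). The handle's left end is at crop (172,190). The grip width of 24 mm is more than 20, so I'll check the handle's yaw in the grip.

Run:
```python
from h import *
p=np.array([.4248,-.3018,.196])
for y in(-10,0,7,13,19,26):
  d=np.array([np.cos(np.radians(y)),np.sin(np.radians(y)),0]);n=np.array([-d[1],d[0],0])
  P=[p-.037*d+.01*s*n+[0,0,.01*u] for s in(-1,1) for u in(-1,1)]
  q=(proj('side',P)-[270,185])*7.5; print(y,q.min(0).round(),q.max(0).round(),q.mean(0).round())
# initial handle from s0
p0=np.array([.4248,-.3025,.096]);a=cv2.imread('pics/s0.png',0)
k=cv2.resize(a[230:275,285:335],None,fx=4,fy=4);m=(a[230:262,288:332]<40).astype(np.uint8)
n,l,st,ct=cv2.connectedComponentsWithStats(m);i=1+np.argmax(st[1:,4]);q=np.argwhere(l==i)[:,::-1].astype(np.float32)+[288,230]
v=cv2.fitLine(q.astype(np.float32),2,0,.01,.01).ravel();print('s0',st[i],v,np.degrees(np.arctan2(v[1],v[0])))
for y in(0,7,13,19):
  d=np.array([np.cos(np.radians(y)),np.sin(np.radians(y)),0]);w=np.diff(proj('side',[p0-.03*d,p0+.03*d]),axis=0)[0];print(y,np.degrees(np.arctan2(w[1],w[0])))
t=cv2.imread('pics/t0.png',0)[215:265,360:420];m=(t<50).astype(np.uint8);n,l,st,ct=cv2.connectedComponentsWithStats(m);print(st)
```

```text
-10 [155. 122.] [163. 227.] [159. 175.]
0 [152. 136.] [174. 241.] [163. 188.]
7 [153. 146.] [183. 249.] [168. 198.]
13 [156. 155.] [193. 256.] [174. 206.]
19 [160. 163.] [204. 262.] [182. 213.]
26 [166. 173.] [219. 269.] [193. 221.]Traceback (most recent call last):
  File "<stdin>", line 10, in <module>
    return _wrapfunc(a, 'argmax', axis=axis, out=out, **kwds)
    return bound(*args, **kwds)
ValueError: attempt to get argmax of an empty sequence
```

{"fn": "apply_moves", "kwargs": {
  "commands": [
    {"slide": [0.05,0.1,0.4],"dr": [0,0,0.05]},
    {"slide": [0.1,0.5,0.5],"dr": [0,0,0.12]},
    {"slide": [0.22,0.9,0.5],"dr": [0,0,0.2]}
  ]
}}

```text
t: 11.68
ee_pos: [0.4464, -0.2108, 0.2407]
eef_rot: [[0.856, 0.517, -0.001], [0.517, -0.856, 0.0], [-0.001, -0.001, -1.0]]
wrist_force: [0.9, 0.2, -1.2]
grip_width: 0.0243
grasp_force: 39.7
```

{"fn": "apply_moves", "kwargs": {
  "commands": [
    {"slide": [0.12,0.45,0],"dr": [0,0,0.1]},
    {"slide": [0.22,0.9,0],"dr": [0,0,0.2]}
  ]
}}

```text
t: 11.92
ee_pos: [0.4682, -0.1198, 0.2395]
eef_rot: [[0.653, 0.758, -0.003], [0.758, -0.653, 0.0], [-0.002, -0.002, -1.0]]
wrist_force: [0.6, -0.9, -0.7]
grip_width: 0.0244
grasp_force: 39.7
```

{"fn": "apply_moves", "kwargs": {
  "commands": [
    {"slide": [0.1,0.4,0],"dr": [0,0,0.1]},
    {"slide": [0.2,0.72,0],"dr": [0,0,0.178]},
    {"slide": [0.2,0.72,0],"dr": [0,0,0.178]},
    {"slide": [0.2,0.72,0],"dr": [0,0,0.178]}
  ]
}}

```text
t: 12.42
ee_pos: [0.488, -0.0502, 0.2399]
eef_rot: [[0.424, 0.906, -0.003], [0.906, -0.424, -0.001], [-0.002, -0.002, -1.0]]
wrist_force: [-0.1, -0.6, -0.9]
grip_width: 0.024
grasp_force: 39.7
```

Run:
```python
from h import *
save('side','s5');save('top','t5');s=sense();print(s['t'],s['ee_pos'],s['wrist_force'],s['wrist_torque'],s['grip_width'],np.array(s['eef_rot']).round(3).tolist(),s['qpos'])
p=s['ee_pos'];q=proj('side',[p-[0,0,.081],[.489,-.0503,.116]]);print(q)
a=cv2.imread('pics/s5.png')
c,r=310,170
cv2.imwrite('pics/z5.png',cv2.resize(a[r-40:r+40,c-40:c+40],(600,600),interpolation=2))
```

```text
12.525 [ 0.48831547 -0.05080466  0.24058423] [ 0.51544714 -0.88703113 -0.86835905] [-0.00146837 -0.01479215  0.01291258] 0.024760549632211075 [[0.425, 0.905, -0.001], [0.905, -0.425, -0.0], [-0.001, -0.001, -1.0]] [-30.7095516   -2.0941026   33.05379507 106.46555339   1.21288823
  75.3727142  -23.13937731]
[[306.13473745 159.72046311]
 [306.5448897  174.42923487]]
```

View pics/z5.png

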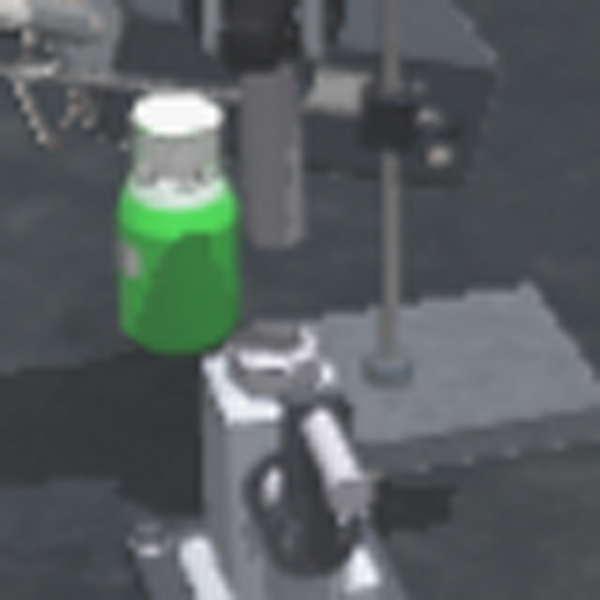

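In crop coordinates, the shank (x≈273, tip row 245) is right over the screw head (x≈272, row 350). I'll lower gently.

{"fn": "apply_moves", "kwargs": {
  "commands": [
    {"slide": [0,0,-0.2],"dr": [0,0,0]},
    {"slide": [0,0,-0.4],"dr": [0,0,0]},
    {"slide": [0,0,-0.4],"dr": [0,0,0]},
    {"slide": [0,0,-0.43],"dr": [0,0,0]},
    {"slide": [0,0,-0.46],"dr": [0,0,0]},
    {"slide": [0,0,-0.46],"dr": [0,0,0]}
  ]
}}

```text
t: 13.28
ee_pos: [0.4892, -0.0494, 0.1958]
eef_rot: [[0.423, 0.906, 0.001], [0.906, -0.423, 0.0], [0.001, 0.001, -1.0]]
wrist_force: [-0.2, 0.4, 0.1]
grip_width: 0.0242
grasp_force: 39.9
```

{"fn": "apply_moves", "kwargs": {
  "commands": [
    {"slide": [0,0,-0.015],"dr": [0,0,0]},
    {"slide": [0,0,-0.03],"dr": [0,0,0]},
    {"slide": [0,0,-0.03],"dr": [0,0,0]}
  ]
}}

```text
t: 13.65
ee_pos: [0.4893, -0.049, 0.1936]
eef_rot: [[0.423, 0.906, 0.001], [0.906, -0.423, 0.001], [0.001, 0.0, -1.0]]
wrist_force: [-2.4, 1.8, 8.7]
grip_width: 0.0245
grasp_force: 40.5
```

{"fn": "apply_moves", "kwargs": {
  "commands": [
    {"slide": [-0.005,0.005,0],"dr": [0,0,0.03]},
    {"slide": [-0.005,0.005,0],"dr": [0,0,0.06]},
    {"slide": [-0.005,0.005,0],"dr": [0,0,0.09]}
  ]
}}

```text
t: 14.02
ee_pos: [0.488, -0.0489, 0.1921]
eef_rot: [[0.289, 0.957, -0.001], [0.957, -0.289, 0.0], [-0.0, -0.001, -1.0]]
wrist_force: [-1.3, 0.1, -0.1]
grip_width: 0.0241
grasp_force: 39.9
```

{"fn": "apply_moves", "kwargs": {
  "commands": [
    {"slide": [0,0,0],"dr": [0,0,-0.05]},
    {"slide": [0,0,0],"dr": [0,0,-0.09]},
    {"slide": [0,0,0],"dr": [0,0,-0.13]}
  ]
}}

```text
t: 14.4
ee_pos: [0.4881, -0.0489, 0.1919]
eef_rot: [[0.481, 0.877, -0.001], [0.877, -0.481, -0.0], [-0.0, -0.001, -1.0]]
wrist_force: [-0.7, -0.1, -1.0]
grip_width: 0.0242
grasp_force: 39.8
```

{"fn": "apply_moves", "kwargs": {
  "commands": [
    {"slide": [0,0,0],"dr": [0,0,-0.03]},
    {"slide": [0,0,0],"dr": [0,0,-0.06]},
    {"slide": [0,0,0],"dr": [0,0,-0.06]}
  ]
}}

```text
t: 14.78
ee_pos: [0.4881, -0.0489, 0.1919]
eef_rot: [[0.559, 0.829, -0.001], [0.829, -0.559, -0.0], [-0.0, -0.001, -1.0]]
wrist_force: [-0.6, 0.7, -1.5]
grip_width: 0.0244
grasp_force: 39.8
```

{"fn": "apply_moves", "kwargs": {
  "commands": [
    {"slide": [0,0,-0.02],"dr": [0,0,0]},
    {"slide": [0,0,-0.04],"dr": [0,0,0]},
    {"slide": [0,0,-0.04],"dr": [0,0,0]}
  ]
}}

```text
t: 15.15
ee_pos: [0.489, -0.0486, 0.1896]
eef_rot: [[0.559, 0.829, 0.001], [0.829, -0.559, 0.001], [0.002, 0.0, -1.0]]
wrist_force: [-2.9, 1.4, 7.2]
grip_width: 0.024
grasp_force: 40.5
```

```bash
python3 -c "
from h import *
s=sense();print(s['t'],s['ee_pos'],s['wrist_force'],s['wrist_torque'])"
```

```text
15.15 [ 0.4889917  -0.04857048  0.18957078] [-2.89201015  1.39011979  7.21618014] [0.44000462 0.66428687 0.07090213]
```

{"fn": "apply_moves", "kwargs": {
  "commands": [
    {"slide": [-0.015,0.008,-0.01],"dr": [0,0,0.03]},
    {"slide": [-0.015,0.008,-0.01],"dr": [0,0,0.06]},
    {"slide": [-0.015,0.008,-0.01],"dr": [0,0,0.06]},
    {"slide": [-0.015,0.008,-0.01],"dr": [0,0,0.06]}
  ]
}}

```text
t: 15.65
ee_pos: [0.4874, -0.0485, 0.1875]
eef_rot: [[0.48, 0.878, 0.001], [0.878, -0.48, -0.0], [0.0, 0.001, -1.0]]
wrist_force: [1.0, -0.6, 0.2]
grip_width: 0.0246
grasp_force: 39.8
```

```bash
python3 -c "
from h import *
s=sense();print(s['t'],s['ee_pos'],s['wrist_force'],s['wrist_torque'])"
```

```text
15.65 [ 0.48740892 -0.04847857  0.1874649 ] [ 0.99440486 -0.60410977  0.20731821] [-0.03216322 -0.31486854  0.06316121]
```

{"fn": "apply_moves", "kwargs": {
  "commands": [
    {"slide": [0.005,-0.003,-0.01],"dr": [0,0,0]},
    {"slide": [0.005,-0.003,-0.015],"dr": [0,0,0]},
    {"slide": [0.005,-0.003,-0.015],"dr": [0,0,-0.03]},
    {"slide": [0.005,-0.003,-0.015],"dr": [0,0,-0.03]}
  ]
}}

```text
t: 16.15
ee_pos: [0.4875, -0.0486, 0.1857]
eef_rot: [[0.519, 0.855, 0.0], [0.855, -0.519, -0.0], [-0.0, 0.0, -1.0]]
wrist_force: [1.2, 0.7, -1.8]
grip_width: 0.0241
grasp_force: 39.7
```

```bash
python3 -c "
from h import *
s=sense();print(s['t'],s['ee_pos'],s['wrist_force'],s['wrist_torque'])"
```

```text
16.15 [ 0.48752479 -0.04861547  0.18571813] [ 1.18923343  0.65916441 -1.7538326 ] [-0.04807527 -0.40097232  0.04309526]
```

{"fn": "apply_moves", "kwargs": {
  "commands": [
    {"slide": [0,0,0],"dr": [0,0,-0.05]},
    {"slide": [0,0,0],"dr": [0,0,-0.1]},
    {"slide": [0,0,0],"dr": [0,0,-0.15]},
    {"slide": [0,0,0],"dr": [0,0,-0.2]},
    {"slide": [0,0,0],"dr": [0,0,-0.2]}
  ]
}}

```text
t: 16.77
ee_pos: [0.4877, -0.0486, 0.1858]
eef_rot: [[0.757, 0.653, 0.001], [0.653, -0.757, -0.0], [0.0, 0.001, -1.0]]
wrist_force: [1.5, -0.2, -1.9]
grip_width: 0.0249
grasp_force: 39.6
```

```bash
cat > q.py <<'E'
from h import *
s=sense();R=np.array(s['eef_rot']);print(s['t'],s['ee_pos'].round(4),'F',s['wrist_force'].round(1),'T',s['wrist_torque'].round(3),'yaw',round(np.degrees(np.arctan2(R[1,0],R[0,0])),2))
E
python3 q.py
```

```text
16.775 [ 0.4877 -0.0486  0.1858] F [ 1.5 -0.2 -1.9] T [-0.132 -0.538  0.054] yaw 40.77
```

{"fn": "apply_moves", "kwargs": {
  "commands": [
    {"slide": [0.004,0,0],"dr": [0,0,-0.04]},
    {"slide": [0.004,0,0],"dr": [0,0,-0.08]},
    {"slide": [0.004,0,0],"dr": [0,0,-0.08]}
  ]
}}

```text
t: 17.15
ee_pos: [0.4879, -0.0485, 0.1857]
eef_rot: [[0.833, 0.554, 0.0], [0.554, -0.833, -0.0], [-0.0, 0.0, -1.0]]
wrist_force: [2.2, -0.0, -2.5]
grip_width: 0.024
grasp_force: 39.6
```

```bash
python3 q.py
```

```text
17.15 [ 0.4879 -0.0485  0.1857] F [ 2.2 -0.  -2.5] T [-0.078 -0.454  0.093] yaw 33.61
```

{"fn": "apply_moves", "kwargs": {
  "commands": [
    {"slide": [0.003,0,0],"dr": [0,0,-0.025]},
    {"slide": [0.003,0,0],"dr": [0,0,-0.05]},
    {"slide": [0.003,0,0],"dr": [0,0,-0.05]}
  ]
}}

```text
t: 17.52
ee_pos: [0.4881, -0.0485, 0.1857]
eef_rot: [[0.874, 0.487, -0.0], [0.487, -0.874, -0.0], [-0.0, -0.0, -1.0]]
wrist_force: [2.5, 0.6, -1.6]
grip_width: 0.0245
grasp_force: 39.6
```

```bash
python3 q.py
```

```text
17.525 [ 0.4881 -0.0485  0.1857] F [ 2.5  0.6 -1.6] T [-0.059 -0.415  0.135] yaw 29.11
```

{"fn": "apply_moves", "kwargs": {
  "commands": [
    {"slide": [0,0,0],"dr": [0,0,-0.017]},
    {"slide": [0,0,0],"dr": [0,0,-0.033]},
    {"slide": [0,0,0],"dr": [0,0,-0.033]}
  ]
}}

```text
t: 17.9
ee_pos: [0.4881, -0.0485, 0.1858]
eef_rot: [[0.899, 0.439, -0.0], [0.439, -0.899, -0.0], [-0.0, -0.0, -1.0]]
wrist_force: [2.6, 0.2, -2.7]
grip_width: 0.0244
grasp_force: 39.6
```

```bash
python3 q.py; python3 -c "
from h import *
for i in range(3):
  snapshot('side'); s=sense(); print(s['wrist_torque'].round(3),s['wrist_force'].round(1))"
```

```text
17.9 [ 0.4881 -0.0485  0.1858] F [ 2.6  0.2 -2.7] T [-0.016 -0.442  0.087] yaw 26.02
[-0.036 -0.386  0.121] [ 1.2 -0.4 -3.1]
[-0.056 -0.387 -0.002] [ 1.6 -0.4 -3.4]
[-0.014 -0.457  0.073] [ 1.7 -0.6 -3.5]
```

```bash
cat > q.py <<'E'
from h import *
import sys
T=[];F=[];J=[]
for i in range(int(sys.argv[1])):
  snapshot('side'); s=sense(); T.append(s['wrist_torque']);F.append(s['wrist_force']);J.append(s['tau'][6])
R=np.array(s['eef_rot']);T=np.array(T);print(round(s['t'],2),s['ee_pos'].round(4),'F',np.mean(F,0).round(1),'T',T.mean(0).round(3),'sd',T[:,2].std().round(3),'j7',np.mean(J).round(3),np.std(J).round(3),'yaw',round(np.degrees(np.arctan2(R[1,0],R[0,0])),2))
E
python3 q.py 6
```

```text
18.35 [ 0.4881 -0.0485  0.1858] F [ 1.6 -0.1 -3.3] T [-0.01  -0.42   0.078] sd 0.019 j7 -0.08 0.001 yaw 26.02
```

{"fn": "apply_moves", "kwargs": {
  "commands": [
    {"slide": [0,0,0],"dr": [0,0,-0.035]},
    {"slide": [0,0,0],"dr": [0,0,-0.07]},
    {"slide": [0,0,0],"dr": [0,0,-0.07]}
  ]
}}

```text
t: 18.73
ee_pos: [0.4881, -0.0486, 0.1858]
eef_rot: [[0.941, 0.338, -0.0], [0.338, -0.941, -0.0], [-0.0, 0.0, -1.0]]
wrist_force: [1.7, -0.8, -3.0]
grip_width: 0.0242
grasp_force: 39.5
```

```bash
python3 q.py 6
```

```text
19.02 [ 0.4881 -0.0485  0.1858] F [ 2.2 -0.4 -3.8] T [-0.017 -0.46   0.048] sd 0.028 j7 -0.063 0.019 yaw 19.74
```

{"fn": "apply_moves", "kwargs": {
  "commands": [
    {"slide": [0,0,-0.005],"dr": [0,0,-0.03]},
    {"slide": [0,0,-0.01],"dr": [0,0,-0.06]},
    {"slide": [0,0,-0.01],"dr": [0,0,-0.06]}
  ]
}}

```text
t: 19.4
ee_pos: [0.4887, -0.0485, 0.1857]
eef_rot: [[0.969, 0.248, 0.001], [0.248, -0.969, 0.0], [0.001, 0.0, -1.0]]
wrist_force: [0.5, 0.1, 2.4]
grip_width: 0.024
grasp_force: 39.9
```

```bash
python3 q.py 4
```

```text
19.6 [ 0.4887 -0.0485  0.1856] F [1.1 0.4 3.3] T [ 0.055 -0.227  0.088] sd 0.039 j7 -0.096 0.017 yaw 14.35
```

{"fn": "apply_moves", "kwargs": {
  "commands": [
    {"slide": [0,0,0],"dr": [0,0,-0.03]},
    {"slide": [0,0,0],"dr": [0,0,-0.05]},
    {"slide": [0,0,0],"dr": [0,0,-0.05]}
  ]
}}

```text
t: 19.98
ee_pos: [0.4888, -0.0485, 0.1856]
eef_rot: [[0.985, 0.171, 0.001], [0.171, -0.985, 0.0], [0.001, 0.0, -1.0]]
wrist_force: [1.3, 1.1, 6.0]
grip_width: 0.0238
grasp_force: 40.2
```

```bash
python3 q.py 4
```

```text
20.18 [ 0.4888 -0.0485  0.1856] F [ 0.3 -0.   6. ] T [ 0.07  -0.186  0.172] sd 0.047 j7 -0.153 0.007 yaw 9.84
```

{"fn": "apply_moves", "kwargs": {
  "commands": [
    {"slide": [0,0,0.01],"dr": [0,0,0]},
    {"slide": [0,0,0.01],"dr": [0,0,0]}
  ]
}}

```text
t: 20.42
ee_pos: [0.4882, -0.0486, 0.1857]
eef_rot: [[0.985, 0.171, 0.0], [0.171, -0.985, -0.0], [0.0, 0.0, -1.0]]
wrist_force: [2.9, -1.0, 1.0]
grip_width: 0.0242
grasp_force: 39.8
```

```bash
python3 q.py 8
```

```text
20.82 [ 0.4881 -0.0486  0.1857] F [ 2.1 -0.4  0.5] T [-0.097 -0.522  0.147] sd 0.036 j7 -0.158 0.001 yaw 9.82
```

{"fn": "apply_moves", "kwargs": {
  "commands": [
    {"slide": [0,0,0],"dr": [0,0,-0.008]},
    {"slide": [0,0,0],"dr": [0,0,-0.015]},
    {"slide": [0,0,0],"dr": [0,0,-0.015]}
  ]
}}

```text
t: 21.2
ee_pos: [0.4881, -0.0486, 0.1857]
eef_rot: [[0.989, 0.147, -0.0], [0.147, -0.989, -0.0], [-0.0, 0.0, -1.0]]
wrist_force: [2.1, -1.5, -0.8]
grip_width: 0.0244
grasp_force: 39.8
```

```bash
python3 q.py 10
```

```text
21.7 [ 0.4881 -0.0486  0.1858] F [ 2.1 -0.8 -1.1] T [-0.183 -0.526  0.221] sd 0.051 j7 -0.208 0.004 yaw 8.46
```

Torque is about 0.2 N m held still, which counts as tight. I'll back off within the play, let go and rise.

{"fn": "apply_moves", "kwargs": {
  "commands": [
    {"slide": [0,0,0],"dr": [0,0,0.015]},
    {"slide": [0,0,0],"dr": [0,0,0.03]},
    {"slide": [0,0,0],"dr": [0,0,0.03]}
  ]
}}

```text
t: 22.08
ee_pos: [0.488, -0.0485, 0.1858]
eef_rot: [[0.981, 0.194, -0.0], [0.194, -0.981, 0.0], [-0.0, -0.0, -1.0]]
wrist_force: [0.8, -0.8, -2.2]
grip_width: 0.0242
grasp_force: 39.7
```

{"fn": "apply_moves", "kwargs": {
  "commands": [
    {"slide": [0,0,0],"dr": [0,0,0]},
    {"slide": [0,0,0],"dr": [0,0,0]},
    {"slide": [0,0,0],"dr": [0,0,0]},
    {"slide": [0,0,0],"dr": [0,0,0]},
    {"slide": [0,0,0.2],"dr": [0,0,0]},
    {"slide": [0,0,0.5],"dr": [0,0,0]},
    {"slide": [0,0,0.9],"dr": [0,0,0]},
    {"slide": [0,0,0.9],"dr": [0,0,0]}
  ],
  "hand": 0.1
}}

```text
t: 23.08
ee_pos: [0.4899, -0.0487, 0.279]
eef_rot: [[0.981, 0.194, 0.006], [0.194, -0.981, 0.001], [0.006, 0.0, -1.0]]
wrist_force: [-0.5, 0.1, -0.1]
grip_width: 0.047
grasp_force: 0.0
```

Run:
```python
from h import *
save('side','s6');save('top','t6');s=sense();print(s['t'],s['ee_pos'],s['wrist_force'],s['grip_width'])
a=cv2.imread('pics/s6.png')
cv2.imwrite('pics/z6.png',cv2.resize(a[130:230,260:360],(600,600),interpolation=2))
print(proj('side',[[.4885,-.05,.188],[.4885,-.05,.102],[.4885,-.05,.116]]))
```

```text
23.175 [ 0.48812848 -0.04848677  0.27580949] [-0.65702825  0.11997024 -0.28157277] 0.04717926811650823
[[305.97691993 149.53979254]
 [306.39118451 179.03652433]
 [306.32607982 174.40089874]]
```

View pics/z6.png

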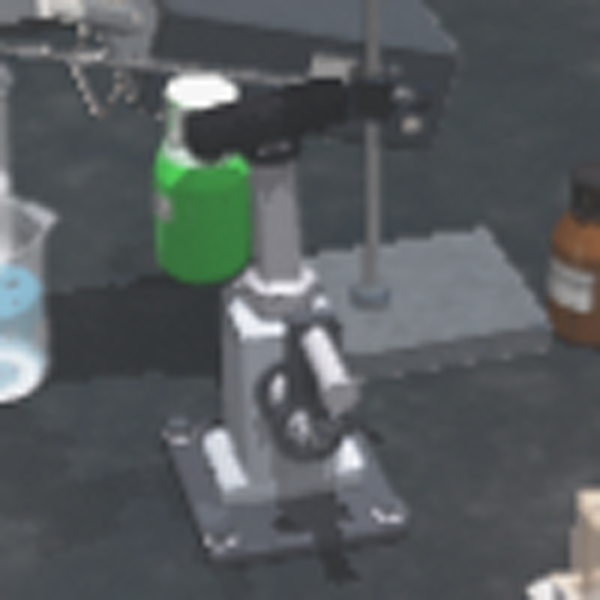

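The key stands upright in the screw (handle at crop (265,118), shank into the head at (275,280)), the lever is still vertical, and the gripper is clear. I'll hand in the job now.

```bash
python3 -c "
from workcell import *
print(finish_job())"
```

```text
the job is handed in; nothing more can be done
None
```

The job is handed in, but no result came back. The shaft flat faces up, the key stands free and upright in the screw, and the screw is tightened to about 0.21 N m by noisy torque readings, just above the 0.14–0.2 target and below the 0.23 limit.

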